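# Press a casting flask home on the sprung vacuum seat and hold it there

### The job

Uncover the vacuum casting seat: lift the dust cap off its sprung ring by the knob and lay it in the porcelain dish. Then take the narrower of the two steel casting flasks (the one that fits the ring), keep it upright, lower it into the sprung ring and push it down against the springs until it is pressed firmly on the rubber gasket. Finish with the gripper still holding it pressed down there, as for the moment the pump is switched on; leave the wider flask where it stands.

Things in the scene. Friction and masses are not known exactly. Their poses are not given: they have to be found in the camera images.
- seat: Vacuum casting seat, fixed on the bench: grey base plate 150 x 124 x 12 mm with three guide pillars that carry an aluminium sprung ring, and a round vacuum gauge (top at 61 mm) at its +x edge. Origin: on the ring's upright axis at bench height (z = 0); z up. The base reaches from -58 to +92 mm along its x and 62 mm to either side along its y.
- seat_mouth (a point): Centre of the sprung ring's mouth when the ring is fully up, 64 mm above the bench, on the seat's axis (it stays there when the ring sinks). The ring's collar is 54 mm inside, flared to about 63 mm at its mouth (69 mm outside); below the collar is a flange 96 mm across whose inner ledge, 22 mm below the mouth, carries the foot of a flask. The tops of the guide pillars stand at 52 mm height, 41 mm from the axis.
- seat_ring (a joint): How far the sprung ring is pushed down, in m: 0 fully up, 0.0155 the stop. The springs begin to yield at about 5 N and add 0.6 N per mm (about 12 N at 12 mm), pushing back up all the time (pressing a flask 1 mm into the gasket takes a push of some 10 to 18 N, about 20 N at the stop); a flask standing loose in the ring does not sink it. At 0.012 the foot of a flask in the ring meets the gasket.
- gasket: Round black rubber gasket 37 mm across on the fixed suction post in the middle of the ring. Origin at its underside; its top is 5 mm higher, 30 mm above the bench, that is 34 mm below the mouth of the raised ring. It yields by up to 3 mm, about 1 N at first touch and 3 N for each mm more.
- cap_knob (a point): Centre of the knurled knob of the loose aluminium dust cap (70 g). Knob: upright cylinder 22 mm across, 24 mm high, so this point is 12 mm below its top. Below the knob a disc 67 mm across, 6 mm thick, whose underside (18 mm below this point) lies on the ring's mouth at the start, and below that a plug 48 mm across and 10 mm deep. z up along the cap's axis. The cap's lowest face is 28 mm below this point.
- cap: The dust cap itself. Origin: centre of the plug's underside (28 mm below the middle of the knob); z up along its axis.
- dish: Empty round porcelain dish, 115 mm across, 20 mm high, loose (70 g) on the bench on the other side of a torch stand. Origin: centre of its underside. Its inner floor lies 3 mm above the bench, about 58 mm across, and rises gently outward, so the cap comes to lie with its plug on the floor, knob up, the knob's centre about 32 to 36 mm above the bench.
- flask_center (a point): Centre (half-way up, on the axis) of the casting flask that fits: plain steel sleeve filled with white investment, 50 mm across, 80 mm high, about 0.3 kg (0.2 to 0.4), standing upright on a flat soldering board with its sprue funnel up. z along its axis. When it stands in the raised ring this point is 82 mm above the bench; pressed on the gasket, 70 mm or a little less. Grip it in the upper half, so that the fingertips stay above the ring.
- flask: The same narrow flask. Origin: centre of its foot, 40 mm below its centre.
- wide_flask_center (a point): Centre of the other flask, which does not fit and stays: 64 mm across, 70 mm high, on the same board about 115 mm from the narrow one, either side.
- hot_board: Flat grey soldering board 247 x 167 x 24 mm, fixed on the bench, with both flasks on it. Origin: centre of its underside; its long side runs along its y.
- torch_stand_b: Bent sheet-metal torch stand screwed to the bench between the seat and the dish, an obstacle. Origin: bench height, centre of its 260 x 70 mm foot strip (long side along x). At its +x end, 128 mm from the origin, a plate 70 mm wide (along y) stands 206 mm high; at its -x end a lip 40 mm high. Pass over it, or in front of the tall plate above the low part.
Things that resemble listed ones, but are neither listed nor needed, are in the scene too. What is meant by the cap is not pink or purple, and is the larger of those in its own colour.

How it is judged:
On the way, in this order (a step that is already met when the one before it is completed fails the run):
1. the dust cap lies in the porcelain dish, let go, the ring is open (horizontal distance between cap and dish below 0.035 m and height (world z) of cap below 0.025 m and contact force between cap and the fingers below 0.3 N and linear speed of cap below 0.03 m/s), for 0.2 s.
2. the narrow flask stands upright in the ring (horizontal distance between flask and seat below 0.006 m and z of flask in the frame of seat below 0.046 m and angle between flask's own z axis and vertical below 0.12 rad), for 0.1 s.
At the end, for the whole second after the job is handed in: Narrow flask upright (4.5 deg) in the ring, within 5 mm of its axis, ring down 11.5 mm or more, foot on the gasket with over 1.5 N, at rest, fingers still holding it (over 2 N). Cap in the dish: within 35 mm of its centre, origin below 25 mm (value of joint seat_ring above 0.0115 m and contact force between flask and gasket above 1.5 N and horizontal distance between flask and seat below 0.005 m and angle between flask's own z axis and vertical below 0.08 rad and linear speed of flask below 0.01 m/s and contact force between flask and the fingers above 2 N and horizontal distance between cap and dish below 0.035 m and height (world z) of cap below 0.025 m and contact force between cap and dish above 0.2 N); the arm keeps its last pose, push and grip.
It fails at once if the wide flask is moved from its place (over 20 mm) or tipped (distance of wide_flask_center from where it was at the start of the episode above 0.02 m or angle between wide_flask_center's own z axis and vertical above 0.3 rad).
It fails at once if the narrow flask is tipped over (angle between flask's own z axis and vertical above 0.7 rad).
It also fails if it takes over 70 s, if anything falls off the work surface, if the arm or the gripper's body presses on something with over 40 N, if the wrist force passes 120 N, or if a joint passes its speed limit or range.

### The arm

A 6-joint arm with a two-finger parallel gripper is mounted at the origin on a cart in front of the work surface, level with it; the furniture and walls round the work are solid. World frame = base frame: x ahead of the robot, y to its left, z up, the work surface at z = 0. Lengths are in m, angles in rad, forces in N, time in s.
With the tool pointing down it reaches from about 0.425 to 0.95 m from the base axis. Payload 3.5 kg.
Tool frame: the origin (TCP) lies midway between the tips of the shut fingers; the grasp point (between the pads) lies 19 mm behind it; z points along the fingers, y is the direction in which the jaws open and shut (so a half turn about z gives the same grasp; the last joint's range is limited). The gripper opens to 85 mm and grips with 20 to 120 N. Pads are 22 mm wide; open, the fingers measure 114 mm over their backs; the gripper's body (76 mm by 85 mm) begins 54 mm behind the grasp point. The pads swing forward as they close: fully open they stand 13 mm farther back than shut.
Start: joints at [-1.467, 0.286, 1.577, -0, 1.279, -0.15], TCP at [0.17, -0.653, 0.231] pointing down, gripper open.
Joint ranges: [-2.77, 2.77], [-0.9, 2.22], [0.21, 2.48], [-1.53, 4.67], [0.24, 2.81], [-2.84, 2.84]. Speed limits (rad/s): [2.79, 2.79, 3.14, 3.14, 3.14, 3.14].

### API

Orientations are given as a unit quaternion [x, y, z, w].
In Python, from plant import ctrl gives the robot as it stands.
- The arm moves only by the tool apply_moves, never from a script. Its argument "moves" is a list that holds one entry, the list of rows, each a list of 7 numbers: the shift along the tool's x, y, z in m, then the turn, a rotation vector about the tool's x, y, z in degrees, then the gripper's target within -1 to 1 (shut at 1, half-way at 0, fully open at -1). In form: [[[tx, ty, tz, ax, ay, az, hand], ...]]. A call has 1 to 12 rows; each row shifts and turns the pose as measured when the row begins, along the tool's axes as they then stand; what a row does not reach is not made up. A row lasts 1/10 s, in which the tool goes at most 50 mm and 8.59 degrees, less where a joint would pass 70% of its speed; a pose out of reach is approached as far as the arm can. A call with a gripper value outside its range is refused whole. The fingers move at their own pace and stop on an object; "force" is the grip in N (left out, the last holds). Time passes only in rows, so rows that do not move let the fingers close. It gives the time, the measured TCP pose, the force and the opening at its end, in the units of the state.
- ctrl.get_state(): the state, without advancing time (a new reading comes with each control period).
- ctrl.read_camera(name): name is "scene" or "top" or "wrist"; returns the picture (480x640x3 uint8, red, green, blue); there is no depth.
- ctrl.get_calibration(name): a dict with "camera_matrix" (3x3 intrinsics, pixels), "cam_to_world" (4x4, takes a point from camera to world coordinates). Camera axes: x right, y up, looking along -z (the intrinsics and any distortion apply to the point x, -y, -z); pixel columns grow to the right and rows downward; lengths in m; the calibration is good to about 2 mm. The wrist camera is an equidistant fisheye: a pixel r from the principal point sees the ray r / f radians off the axis. A picture is of the moment at which its call begins: read the wrist's pose just before it. get_calibration takes no time and is no camera call; for the wrist camera it gives the pose at the moment of the call.
- ctrl.sign_off(): hands the job in, once; it reports no verdict.
The state is a dict: "time": time; "qpos": joint angles; "dq": joint speeds; "joint_efforts": joint torques, N m; "eef_pos": TCP position; "tcp_rot": TCP orientation; "contact_force": force on the tool from outside, world axes, zero at the start; "wrist_torque": the same for the moment, N m; "opening": opening from 0.0 (shut) to 1.0 (fully open).
Only numpy, scipy, OpenCV 4.12 (cv2) and the standard library are available. Lean on these libraries where they do the work, as an engineer would, in place of code of your own. Each camera call takes 0.05 s, during which the arm holds its last target. There are 200 camera calls.

## Working session

There is one attempt and no reset: what is moved stays moved. The work goes in short steps, Python scripts to look and compute and a tool call to move; the robot and the scene stay as the last step left them, time stands still between calls to the robot, and variables do not carry over. Pictures are saved under pics/ and viewed, about 8 in all and at most 12, crops included, and the job is handed in when it is done.

Besides the shell and the picture viewer there is one more tool, called after "Emit:" as name(argument=value, ...) on one line, values as JSON. apply_moves: Moves the arm, as the interface text tells. Its arguments: {"type":"object","properties":{"moves":{"type":"array","items":{"type":"array","items":{"type":"array","items":{"type":"number"}}}},"force":{"type":"number"}},"required":["moves"]}

```bash
mkdir -p pics; cat > h.py <<'E'
import numpy as np, cv2
from plant import ctrl
def shot(n,f):
    c=ctrl.get_calibration(n); im=ctrl.read_camera(n); cv2.imwrite('pics/'+f,im[:,:,::-1]); return im,c
def ray(c,u,v,fish=False):
    K=np.array(c['camera_matrix']);T=np.array(c['cam_to_world'])
    x=(u-K[0,2])/K[0,0];y=(v-K[1,2])/K[1,1]
    if fish:
        r=np.hypot(x,y); s=np.sin(r)/max(r,1e-9); d=np.array([x*s,-y*s,-np.cos(r)])
    else: d=np.array([x,-y,-1.])
    return T[:3,3],T[:3,:3]@d
def at(c,u,v,z,fish=False):
    o,d=ray(c,u,v,fish); return o+d*(z-o[2])/d[2]
def proj(c,p):
    K=np.array(c['camera_matrix']);T=np.array(c['cam_to_world'])
    q=T[:3,:3].T@(np.array(p)-T[:3,3]); return K[0,2]+K[0,0]*q[0]/-q[2],K[1,2]-K[1,1]*q[1]/-q[2]
E
python3 - <<'E'
from h import *
import json,pickle
a,c=shot('top','top0.png');b,d=shot('scene','scene0.png')
pickle.dump((c,d),open('cal.pkl','wb'))
for k in (c,d):print({q:np.round(v,3).tolist() if not isinstance(v,str) else v for q,v in k.items()})
s=ctrl.get_state();print({k:np.round(v,3).tolist() for k,v in s.items()})
E
```

```text
{'camera_matrix': [[481.863, 0.0, 328.358], [0.0, 481.863, 238.228], [0.0, 0.0, 1.0]], 'cam_to_world': [[0.022, 0.991, -0.131, 0.331], [-1.0, 0.022, -0.005, -0.08], [-0.003, 0.131, 0.991, 1.15], [0.0, 0.0, 0.0, 1.0]]}
{'camera_matrix': [[605.755, 0.0, 320.661], [0.0, 605.755, 238.955], [0.0, 0.0, 1.0]], 'cam_to_world': [[-0.693, 0.45, -0.563, -0.405], [-0.721, -0.452, 0.525, 0.764], [-0.018, 0.77, 0.638, 1.079], [0.0, 0.0, 0.0, 1.0]]}
{'time': 0.1, 'qpos': [-1.467, 0.287, 1.578, 0.0, 1.279, -0.15], 'dq': [0.001, -0.002, -0.002, 0.0, 0.001, 0.001], 'joint_efforts': [0.001, -40.73, -29.37, -0.0, 0.003, -0.0], 'eef_pos': [0.169, -0.653, 0.23], 'tcp_rot': [0.992, 0.127, 0.0, -0.001], 'contact_force': [0.459, -1.076, -0.223], 'wrist_torque': [0.002, 0.032, 0.05], 'opening': 1.0}
```

View pics/top0.png

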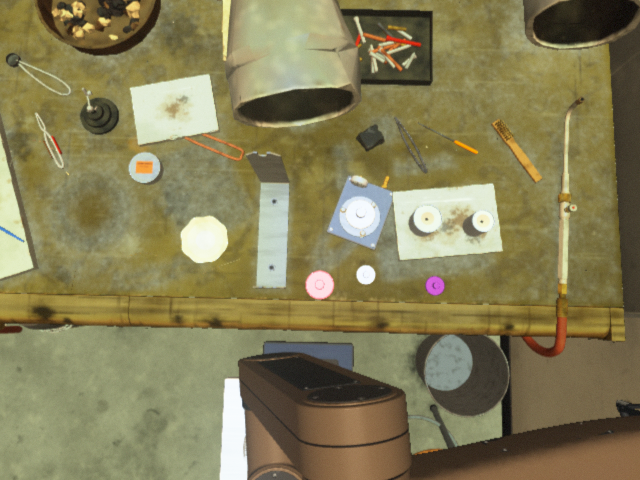

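View pics/scene0.png

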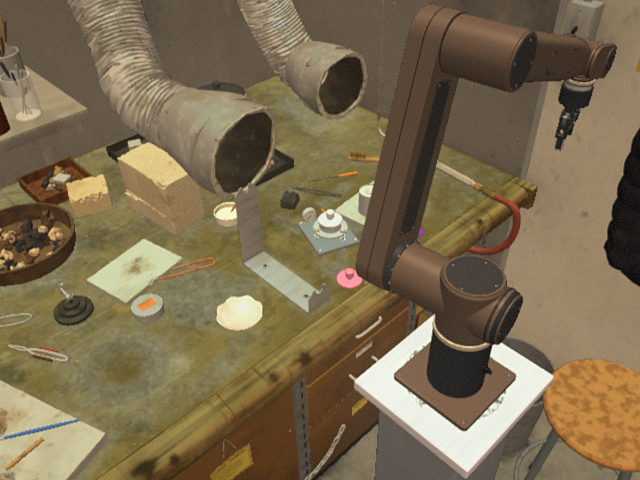

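The top view shows these candidates:
- **Caps:** silver on the seat (360,215), small white (366,274), pink (319,285) and purple (435,286). I choose the silver one on the seat.
- **Flasks:** (427,219) and (482,222).
- **Dish:** (204,239).
- **Torch stand:** between the seat and the dish at (272,225), with its tall plate at the far end.

Next is one close crop to check the choice.

```bash
python3 - <<'E'
from h import *
import pickle
c,d=pickle.load(open('cal.pkl','rb'))
a=cv2.imread('pics/top0.png')
cv2.imwrite('pics/crop1.png',cv2.resize(a[165:305,310:510],None,fx=4,fy=4,interpolation=cv2.INTER_CUBIC))
for n,u,v,z in [('knobtop',360,215,.094),('dish',204,239,.02),('fl1',427,219,.094),('fl2',482,222,.104),('smallcap',366,274,.02),('platetop',265,154,.206),('lip',270,287,.02),('gauge',358,181,.061)]:
    p=at(c,u,v,z);print(n,p.round(3),np.hypot(*p[:2]).round(3),np.round(proj(d,p),0))
h=cv2.cvtColor(a,cv2.COLOR_BGR2HSV)
E
```

```text
knobtop [ 0.524 -0.143  0.094] 0.544 [331. 213.]
dish [0.472 0.221 0.02 ] 0.521 [239. 312.]
fl1 [ 0.519 -0.292  0.094] 0.595 [370. 191.]
fl2 [ 0.513 -0.411  0.104] 0.657 [400. 172.]
smallcap [ 0.398 -0.164  0.02 ] 0.43 [370. 252.]
platetop [0.625 0.057 0.206] 0.628 [245. 194.]
lip [0.363 0.06  0.02 ] 0.368 [319. 301.]
gauge [ 0.61  -0.14   0.061] 0.626 [309. 210.]
```

View pics/crop1.png

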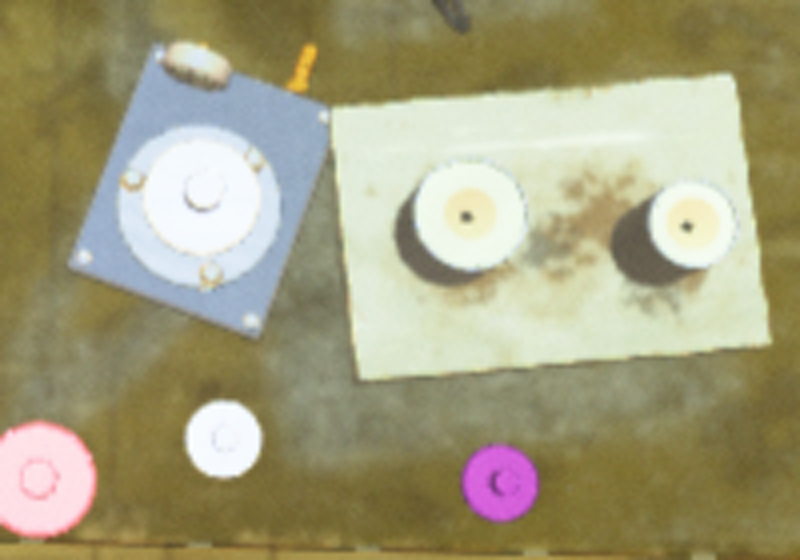

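The crop shows the larger silver cap on the ring with its knob at about (361.5,212.5). The narrow flask, the smaller of the two, is at (483,221), and the wide one is at (427,219). The choice holds, so I move over the seat.

Emit:
apply_moves(moves=[[[0.038,-0.032,0,0,0,0,-1],[0.038,-0.032,0,0,0,0,-1],[0.038,-0.032,0,0,0,0,-1],[0.038,-0.032,0,0,0,0,-1],[0.038,-0.032,0,0,0,0,-1],[0.038,-0.032,0,0,0,0,-1],[0.038,-0.032,0,0,0,0,-1],[0.038,-0.032,0,0,0,0,-1],[0.038,-0.032,0,0,0,0,-1],[0.038,-0.032,0,0,0,0,-1],[0.02,-0.02,0,0,0,0,-1],[0,0,0,0,0,0,-1]]])

```text
time: 1.3
eef_pos: [0.4722, -0.2151, 0.2242]
tcp_rot: [0.992, 0.124, -0.001, -0.006]
contact_force: [0.4, -0.1, -0.5]
opening: 1.002
```

```bash
cat >> h.py <<'E'
from scipy.spatial.transform import Rotation as R
def goto(p):
    s=ctrl.get_state();r=R.from_quat(s['tcp_rot']);M=r.as_matrix()
    t=np.array(p)-s['eef_pos']; x=M[:,0]
    print('tool shift',(M.T@t).round(4),'yaw',np.degrees(np.arctan2(x[1],x[0])).round(2),'tilt',np.degrees(np.arccos(-M[2,2])).round(2),'pos',np.round(s['eef_pos'],4),'F',np.round(s['contact_force'],1),'op',np.round(s['opening'],3),'t',s['time'])
def fproj(c,p):
    K=np.array(c['camera_matrix']);T=np.array(c['cam_to_world'])
    q=T[:3,:3].T@(np.array(p)-T[:3,3]); x,y,z=q[0],-q[1],-q[2]; r=np.hypot(x,y); th=np.arctan2(r,z)
    return K[0,2]+K[0,0]*th*x/r, K[1,2]+K[1,1]*th*y/r
E
python3 - <<'E'
from h import *
import pickle
c,d=pickle.load(open('cal.pkl','rb'))
for n,u,v,z in [('knob',361.5,212.5,.094),('disc',360.5,214.3,.07),('flask',483,221.2,.104)]:print(n,at(c,u,v,z).round(4))
goto([.523,-.145,.2])
a,w=shot('wrist','w1.png');pickle.dump(w,open('w1.pkl','wb'))
print(np.round(w['camera_matrix'],1),np.round(w['cam_to_world'],3),fproj(w,[.523,-.145,.094]))
E
```

```text
knob [ 0.5302 -0.1465  0.094 ]
disc [ 0.5305 -0.1458  0.07  ]
flask [ 0.5146 -0.4132  0.104 ]
tool shift [ 0.0665 -0.0552  0.0248] yaw 14.23 tilt 0.7 pos [ 0.4722 -0.2151  0.2242] F [ 0.4 -0.1 -0.5] op 1.002 t 1.3
[[371.6   0.  317.3]
 [  0.  371.6 244.3]
 [  0.    0.    1. ]] [[ 0.246  0.931  0.27   0.54 ]
 [-0.969  0.24   0.055 -0.201]
 [-0.014 -0.276  0.961  0.366]
 [ 0.     0.     0.     1.   ]] (np.float64(243.56523973316317), np.float64(146.01065197619994))
```

View pics/w1.png

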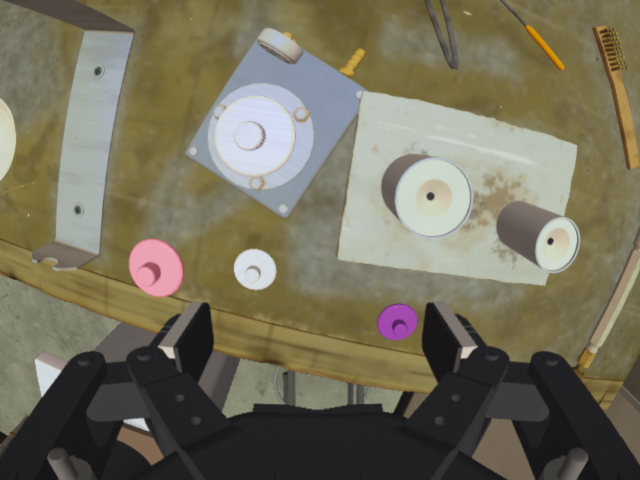

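The wrist view shows the knob top near (248,134), the cap disc at (254,136), the narrow flask's top at (557,243) and the wide one at (433,197).

```bash
python3 - <<'E'
from h import *
import pickle
w=pickle.load(open('w1.pkl','rb'))
for n,u,v,z in [('knob',248.5,134.5,.094),('disc',254.5,136,.07),('flask',557,243,.104),('wide',433,197,.094)]:print(n,at(w,u,v,z,True).round(4))
goto([.53,-.146,.11])
E
```

```text
knob [ 0.5321 -0.1467  0.094 ]
disc [ 0.5313 -0.147   0.07  ]
flask [ 0.5182 -0.4114  0.104 ]
wide [ 0.5218 -0.2919  0.094 ]
tool shift [ 0.074  -0.0525  0.1146] yaw 14.17 tilt 0.68 pos [ 0.4716 -0.2163  0.2241] F [-0.2  0.5  0.2] op 0.996 t 1.35
```

Emit:
apply_moves(moves=[[[0.025,-0.0175,0.03,0,0,0,-0.2],[0.025,-0.0175,0.03,0,0,0,-0.2],[0.02,-0.015,0.02,0,0,0,-0.2],[0,0,0,0,0,0,-0.2]]])

```text
time: 1.75
eef_pos: [0.5276, -0.1536, 0.1429]
tcp_rot: [0.993, 0.12, -0.001, -0.003]
contact_force: [-0.1, 0.1, -0.5]
opening: 0.599
```

```bash
python3 -c "
from h import *
goto([.531,-.1465,.0725]);print(ctrl.get_state()['tcp_rot'], R.from_quat(ctrl.get_state()['tcp_rot']).as_matrix().round(4))"
```

```text
tool shift [ 0.0051 -0.0056  0.0704] yaw 13.84 tilt 0.39 pos [ 0.5276 -0.1536  0.1429] F [-0.1  0.1 -0.5] op 0.599 t 1.75
[ 0.99271178  0.12046545 -0.0010328  -0.00321359] [[ 0.971   0.2392 -0.0028]
 [ 0.2392 -0.971   0.0061]
 [-0.0013 -0.0066 -1.    ]]
```

Emit:
apply_moves(moves=[[[0.005,-0.0055,0.0,-0.4,0,0,-0.2],[0.001,-0.001,0.03,0,0,0,-0.2],[0,0,0.025,0,0,0,-0.2],[0,0,0.013,0,0,0,-0.2],[0,0,0,0,0,0,-0.2]]])

```text
time: 2.25
eef_pos: [0.5331, -0.1526, 0.0779]
tcp_rot: [0.993, 0.117, 0.002, 0.004]
contact_force: [0.6, -0.9, 0.7]
opening: 0.595
```

```bash
python3 -c "
from h import *
goto([.531,-.1465,.0725])"
```

```text
tool shift [-0.0007 -0.0064  0.0054] yaw 13.47 tilt 0.52 pos [ 0.5331 -0.1526  0.0779] F [ 0.6 -0.9  0.7] op 0.595 t 2.25
```

Emit:
apply_moves(moves=[[[-0.001,-0.0065,0.0,0,0,0,-0.2],[0,0,0.005,0,0,0,-0.2],[0,0,0,0,0,0,-0.2]]])

```text
time: 2.55
eef_pos: [0.5321, -0.1482, 0.0763]
tcp_rot: [0.993, 0.116, 0.005, 0.006]
contact_force: [0.3, -0.6, -0.7]
opening: 0.597
```

```bash
python3 -c "
from h import *
goto([.531,-.1465,.0725])"
```

```text
tool shift [-0.0007 -0.0019  0.0037] yaw 13.37 tilt 0.84 pos [ 0.5321 -0.1482  0.0763] F [ 0.3 -0.6 -0.7] op 0.597 t 2.55
```

Emit:
apply_moves(force=40, moves=[[[-0.0005,-0.0025,0.005,0.8,0,0,-0.2],[0,0,0,0,0,0,-0.2],[0,0,0,0,0,0,1],[0,0,0,0,0,0,1],[0,0,0,0,0,0,1],[0,0,0,0,0,0,1],[0,0,0,0,0,0,1]]])

```text
time: 3.25
eef_pos: [0.5323, -0.1462, 0.073]
tcp_rot: [0.993, 0.117, 0.005, -0.001]
contact_force: [-0.4, -0.1, 0.0]
opening: 0.239
```

```bash
python3 -c "
from h import *
goto([.531,-.1465,.0725]);print(R.from_quat(ctrl.get_state()['tcp_rot']).as_matrix().round(4))"
```

```text
tool shift [-0.0014 -0.      0.0004] yaw 13.39 tilt 0.63 pos [ 0.5323 -0.1462  0.073 ] F [-0.4 -0.1  0. ] op 0.239 t 3.25
[[ 9.727e-01  2.316e-01  1.050e-02]
 [ 2.316e-01 -9.728e-01  3.000e-03]
 [ 1.090e-02 -5.000e-04 -9.999e-01]]
```

Emit:
apply_moves(moves=[[[0,0,-0.02,0,0,0,1],[0,0,-0.04,0,0,0,1],[0,0,-0.04,0,0,0,1],[0,0,-0.03,0,0,0,1],[-0.025,-0.02,0,0,0,0,1],[-0.025,-0.02,0,0,0,0,1],[0.009,-0.04,0,0,0,0,1],[0.009,-0.04,0,0,0,0,1],[0,0,0,0,0,0,1]]])

```text
time: 4.15
eef_pos: [0.4687, -0.035, 0.2066]
tcp_rot: [0.993, 0.114, 0.004, -0.002]
contact_force: [-0.1, 0.1, -1.1]
opening: 0.237
```

```bash
python3 - <<'E'
from h import *
import pickle
goto([.472,.221,.19])
a,w=shot('wrist','w2.png');pickle.dump(w,open('w2.pkl','wb'))
print(fproj(w,[.472,.221,.02]))
E
```

```text
tool shift [ 0.0613 -0.2485  0.0178] yaw 13.13 tilt 0.55 pos [ 0.4687 -0.035   0.2066] F [-0.1  0.1 -1.1] op 0.237 t 4.15
(np.float64(75.65318418724203), np.float64(164.99330343492227))
```

View pics/w2.png

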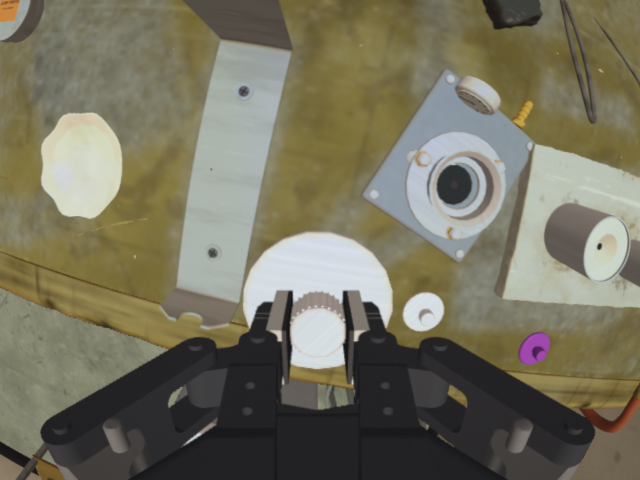

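The wrist view shows the cap held upright by its knob and the ring open. The dish centre is near (81,166), the gasket near (455,184) and the collar mouth near (473,186).

```bash
python3 - <<'E'
from h import *
import pickle
w=pickle.load(open('w2.pkl','rb'))
im=cv2.imread('pics/w2.png')
for n,u,v,z in [('dish',81,166,.02),('gasket',455,184,.030),('mouth',473,186,.064),('flask',600,246,.104)]:print(n,at(w,u,v,z,True).round(4))
E
```

```text
dish [0.472  0.2136 0.02  ]
gasket [ 0.5322 -0.147   0.03  ]
mouth [ 0.5352 -0.1496  0.064 ]
flask [ 0.5228 -0.2703  0.104 ]
```

Emit:
apply_moves(moves=[[[0.01,-0.042,0,0,0,0,1],[0.01,-0.042,0,0,0,0,1],[0.01,-0.042,0,0,0,0,1],[0.01,-0.042,0,0,0,0,1],[0.01,-0.042,0,0,0,0,1],[0.01,-0.025,0,0,0,0,1],[0,0,0,0,0,0,1]]])

```text
time: 4.9
eef_pos: [0.479, 0.2072, 0.2064]
tcp_rot: [0.994, 0.109, 0.006, 0.001]
contact_force: [-1.4, -0.9, -0.9]
opening: 0.244
```

```bash
python3 - <<'E'
from h import *
goto([.472,.221,.06])
print(R.from_quat(ctrl.get_state()['tcp_rot']).as_matrix().round(4))
E
```

```text
tool shift [-0.0055 -0.0155  0.1463] yaw 12.53 tilt 0.67 pos [0.479  0.2072 0.2064] F [-1.4 -0.9 -0.9] op 0.244 t 4.9
[[ 0.9761  0.2169  0.0117]
 [ 0.217  -0.9762 -0.0011]
 [ 0.0112  0.0036 -0.9999]]
```

Emit:
apply_moves(moves=[[[-0.006,-0.013,0.02,0.2,-0.6,0,1],[0,0,0.04,0,0,0,1],[0,0,0.04,0,0,0,1],[0,0,0.04,0,0,0,1],[0,0,0.02,0,0,0,1],[0,0,0,0,0,0,1]]])

```text
time: 5.5
eef_pos: [0.4681, 0.2136, 0.0352]
tcp_rot: [0.994, 0.105, -0.003, 0.001]
contact_force: [-0.2, -0.7, -0.4]
opening: 0.236
```

```bash
python3 - <<'E'
from h import *
goto([.472,.2175,.025])
E
```

```text
tool shift [ 0.0047 -0.003   0.0102] yaw 12.08 tilt 0.31 pos [0.4681 0.2136 0.0352] F [-0.2 -0.7 -0.4] op 0.236 t 5.5
```

Emit:
apply_moves(moves=[[[0.005,-0.004,0,0,0,0,1],[0,0,0.006,0,0,0,1],[0,0,0.004,0,0,0,1],[0,0,0.002,0,0,0,1],[0,0,0,0,0,0,1]]])

```text
time: 6.0
eef_pos: [0.4744, 0.2179, 0.0262]
tcp_rot: [0.995, 0.104, -0.001, 0.001]
contact_force: [1.0, -0.6, -0.7]
opening: 0.238
```

```bash
python3 - <<'E'
from h import *
goto([.472,.2175,.025])
E
```

```text
tool shift [-0.0024 -0.0001  0.0012] yaw 11.91 tilt 0.16 pos [0.4744 0.2179 0.0262] F [ 1.  -0.6 -0.7] op 0.238 t 6.0
```

Emit:
apply_moves(moves=[[[-0.001,0,0.002,0,0,0,1],[0,0,0.002,0,0,0,1],[0,0,0.001,0,0,0,1]]])

```text
time: 6.3
eef_pos: [0.4754, 0.2182, 0.0253]
tcp_rot: [0.995, 0.104, 0.0, 0.001]
contact_force: [-1.6, -2.3, 3.7]
opening: 0.242
```

Emit:
apply_moves(moves=[[[0,0,0,0,0,0,0.2],[0,0,0,0,0,0,0],[0,0,0,0,0,0,0],[0,0,0,0,0,0,0],[0,0,-0.02,0,0,0,0],[0,0,-0.04,0,0,0,0],[0,0,-0.04,0,0,0,-0.5],[0,0,-0.04,0,0,0,-1],[0,0,-0.04,0,0,0,-1],[0,0,0,0,0,0,-1]]])

```text
time: 7.3
eef_pos: [0.4741, 0.2181, 0.2095]
tcp_rot: [0.995, 0.104, -0.001, 0.001]
contact_force: [0.2, 0.5, 0.2]
opening: 1.0
```

```bash
python3 - <<'E'
from h import *
import pickle
goto([.472,.2175,.2])
a,w=shot('wrist','w3.png');pickle.dump(w,open('w3.pkl','wb'))
E
```

```text
tool shift [-0.0022  0.0002  0.0095] yaw 11.95 tilt 0.17 pos [0.4741 0.2181 0.2095] F [0.2 0.5 0.2] op 1.0 t 7.3
```

View pics/w3.png

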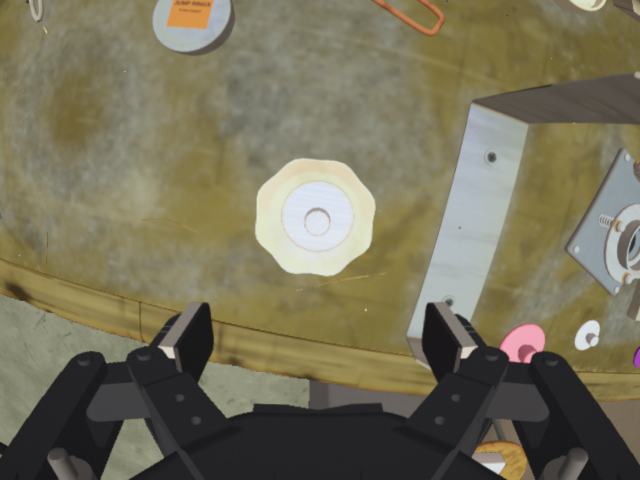

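The wrist view shows the cap knob-up in the middle of the dish, with disc (317,216) and dish (316,217). Now for the flask.

Emit:
apply_moves(moves=[[[-0.0075,0.047,0,0,0,0,-1],[-0.0075,0.047,0,0,0,0,-1],[-0.0075,0.047,0,0,0,0,-1],[-0.0075,0.047,0,0,0,0,-1],[-0.0075,0.047,0,0,0,0,-1],[-0.0075,0.047,0,0,0,0,-1],[-0.0075,0.047,0,0,0,0,-1],[-0.0075,0.047,0,0,0,0,-1],[-0.0075,0.047,0,0,0,0,-1],[-0.0075,0.047,0,0,0,0,-1],[-0.0075,0.047,0,0,0,0,-1],[-0.0075,0.047,0,0,0,0,-1]]])

```text
time: 8.55
eef_pos: [0.4952, -0.3643, 0.1836]
tcp_rot: [0.994, 0.11, -0.015, -0.008]
contact_force: [1.1, -0.2, -0.3]
opening: 0.998
```

Emit:
apply_moves(moves=[[[-0.005,0.03,0,0,0,0,-1],[0,0,0,0,0,0,-1]]])

```text
time: 8.75
eef_pos: [0.4943, -0.4007, 0.178]
tcp_rot: [0.994, 0.107, -0.017, -0.01]
contact_force: [0.2, 0.2, 0.6]
opening: 1.001
```

```bash
python3 - <<'E'
from h import *
import pickle
goto([.516,-.413,.2])
a,w=shot('wrist','w4.png');pickle.dump(w,open('w4.pkl','wb'))
print(fproj(w,[.516,-.413,.104]))
E
```

```text
tool shift [ 0.0178  0.0161 -0.0229] yaw 12.27 tilt 2.21 pos [ 0.4943 -0.4007  0.178 ] F [0.2 0.2 0.6] op 1.001 t 8.75
(np.float64(347.42110013045317), np.float64(223.45569649004108))
```

View pics/w4.png

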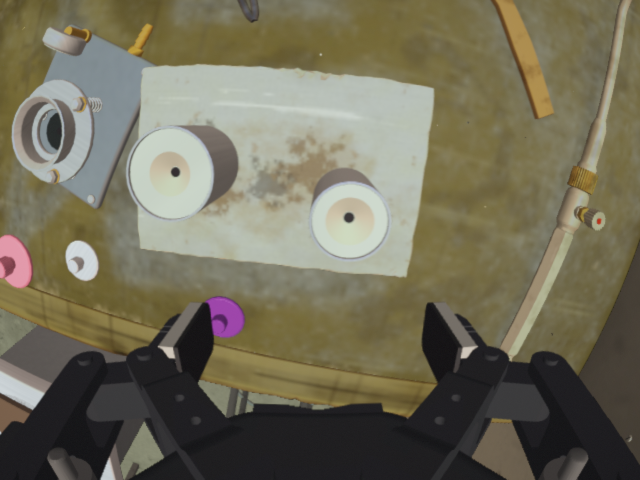

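The narrow flask's rim is centred near (349,220) and the wide flask's near (173,172). The tool has picked up a 2.2° tilt on the way, so I correct that too.

```bash
cat >> h.py <<'E'
def level(yaw=None):
    M=R.from_quat(ctrl.get_state()['tcp_rot']).as_matrix(); d=M.T@[0,0,-1]
    print('turn deg',np.degrees(np.cross([0,0,1],d)).round(2))
E
python3 - <<'E'
from h import *
import pickle
w=pickle.load(open('w4.pkl','rb'))
p=at(w,349,220,.104,True);print(p.round(4),at(w,173,172,.094,True).round(4))
goto([p[0],p[1],.14]);level()
E
```

```text
[ 0.5183 -0.4134  0.104 ] [ 0.5234 -0.2984  0.094 ]
tool shift [0.0216 0.0204 0.0363] yaw 12.33 tilt 2.32 pos [ 0.4942 -0.3987  0.1774] F [0.5 0.2 0.2] op 0.998 t 8.8
turn deg [-1.42  1.83  0.  ]
```

Emit:
apply_moves(moves=[[[0.02,0.019,0,-1.4,1.8,0,-1],[0.002,0.002,0.02,0,0,0,-1],[0,0,0,0,0,0,-1]]])

```text
time: 9.1
eef_pos: [0.5194, -0.4104, 0.1511]
tcp_rot: [0.994, 0.108, -0.002, -0.004]
contact_force: [-0.3, 1.2, -2.3]
opening: 1.003
```

```bash
python3 - <<'E'
from h import *
goto([.5175,-.4133,.063]);level()
E
```

```text
tool shift [-0.0022  0.0031  0.0881] yaw 12.36 tilt 0.48 pos [ 0.5194 -0.4104  0.1511] F [-0.3  1.2 -2.3] op 1.003 t 9.1
turn deg [-0.45  0.17  0.  ]
```

Emit:
apply_moves(moves=[[[-0.002,0.003,0.02,-0.4,0.2,0,-1],[0,0,0.03,0,0,0,-1],[0,0,0.025,0,0,0,-1],[0,0,0.01,0,0,0,-1],[0,0,0,0,0,0,-1]]])

```text
time: 9.6
eef_pos: [0.5189, -0.4071, 0.065]
tcp_rot: [0.994, 0.111, 0.0, -0.001]
contact_force: [0.5, 0.6, 0.3]
opening: 0.999
```

```bash
python3 - <<'E'
from h import *
goto([.5175,-.4133,.063]);level()
E
```

```text
tool shift [-0.0027  0.0057  0.002 ] yaw 12.7 tilt 0.17 pos [ 0.5189 -0.4071  0.065 ] F [0.5 0.6 0.3] op 0.999 t 9.6
turn deg [-0.16 -0.02  0.  ]
```

Emit:
apply_moves(force=70, moves=[[[-0.002,0.006,0.002,0,0,0,-1],[0,0.0015,0,0,0,0,-1],[0,0,0,0,0,0,-0.2],[0,0,0,0,0,0,0.3],[0,0,0,0,0,0,1],[0,0,0,0,0,0,1],[0,0,0,0,0,0,1]]])

```text
time: 10.3
eef_pos: [0.521, -0.4171, 0.0694]
tcp_rot: [0.994, 0.111, 0.003, 0.002]
contact_force: [-0.4, -1.4, -1.2]
opening: 0.569
```

```bash
python3 - <<'E'
from h import *
goto([.5175,-.4133,.18]);level()
E
```

```text
tool shift [-0.0021 -0.004  -0.1106] yaw 12.75 tilt 0.37 pos [ 0.521  -0.4171  0.0694] F [-0.4 -1.4 -1.2] op 0.569 t 10.3
turn deg [ 0.25 -0.27  0.  ]
```

Emit:
apply_moves(moves=[[[0,0,-0.015,0,0,0,1],[0,0,-0.04,0,0,0,1],[0,0,-0.04,0,0,0,1],[0,0,-0.03,0,0,0,1],[0.01,-0.037,0,0,0,0,1],[0.01,-0.037,0,0,0,0,1],[0.01,-0.037,0,0,0,0,1],[0.01,-0.037,0,0,0,0,1],[0.01,-0.037,0,0,0,0,1],[0.01,-0.037,0,0,0,0,1],[0.005,-0.02,0,0,0,0,1],[0,0,0,0,0,0,1]]])

```text
time: 11.5
eef_pos: [0.5289, -0.1575, 0.2061]
tcp_rot: [0.994, 0.109, 0.004, 0.002]
contact_force: [0.3, 0.3, -1.4]
opening: 0.568
```

```bash
python3 - <<'E'
from h import *
import pickle
goto([.532,-.147,.15]);level()
a,w=shot('wrist','w5.png');pickle.dump(w,open('w5.pkl','wb'))
b,t=shot('top','top5.png')
im=a[100:480,120:520];cv2.imwrite('pics/w5c.png',cv2.resize(im,None,fx=1.5,fy=1.5)[:,:,::-1])
s=ctrl.get_state()['eef_pos'];print(s,fproj(w,s+np.array([0,0,.035])))
E
```

```text
tool shift [ 0.0049 -0.0098  0.0561] yaw 12.55 tilt 0.53 pos [ 0.5289 -0.1575  0.2061] F [ 0.3  0.3 -1.4] op 0.568 t 11.5
turn deg [ 0.29 -0.44  0.  ]
[ 0.52923017 -0.15992399  0.20621895] (np.float64(323.2679485417969), np.float64(354.67174004880434))
```

View pics/w5c.png

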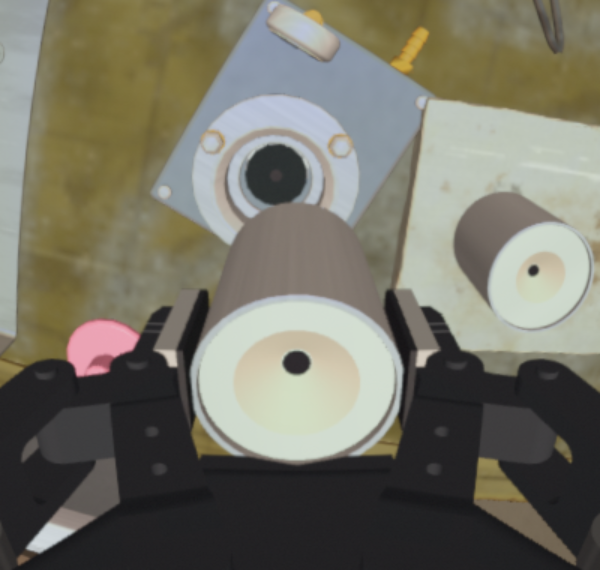

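The flask is upright between the pads, its rim spanning crop x 192–402 and y 294–462. The gasket is at crop (276,174) and the ring flange spans crop x 192–359.

```bash
python3 - <<'E'
from h import *
import pickle
w=pickle.load(open('w5.pkl','rb')); s=np.array([.5289,-.1587,.2061])
f=lambda u,v,z:at(w,120+u/1.5,100+v/1.5,z,True)
P=[f(u,v,.2408) for u,v in [(192,378),(402,378),(297,294),(297,462)]]
for p in P:print(p.round(4))
c=(P[0]+P[1])/2,(P[2]+P[3])/2;print('flask c',c,'wid',np.linalg.norm(P[0]-P[1]),np.linalg.norm(P[2]-P[3]))
print('foot far edge',f(298,204,.1611), 'gasket',f(276,174,.030),'gasket edges',f(245,174,.03),f(307,174,.03),f(276,142,.03))
E
```

```text
[ 0.524  -0.1347  0.2408]
[ 0.5343 -0.1816  0.2408]
[ 0.55   -0.1535  0.2408]
[ 0.505  -0.1635  0.2408]
flask c (array([ 0.52915325, -0.15814606,  0.2408    ]), array([ 0.52750816, -0.1584885 ,  0.2408    ])) wid 0.04794779519739228 0.046072694966468535
foot far edge [ 0.5494602  -0.15434486  0.1611    ] gasket [ 0.53203406 -0.14601692  0.03      ] gasket edges [ 0.52816936 -0.1283213   0.03      ] [ 0.53593568 -0.16363845  0.03      ] [ 0.55042931 -0.14206143  0.03      ]
```

Emit:
apply_moves(moves=[[[0.006,-0.011,0.02,0.3,-0.4,0,1],[0,0,0.03,0,0,0,1],[0,0,0.02,0,0,0,1],[0,0,0,0,0,0,1]]])

```text
time: 12.0
eef_pos: [0.5337, -0.1502, 0.132]
tcp_rot: [0.994, 0.105, 0.001, 0.001]
contact_force: [-0.4, -0.3, -2.5]
opening: 0.566
```

```bash
python3 - <<'E'
from h import *
goto([.533,-.1465,.125]);level()
E
```

```text
tool shift [ 0.0001 -0.0037  0.007 ] yaw 12.1 tilt 0.13 pos [ 0.5337 -0.1502  0.132 ] F [-0.4 -0.3 -2.5] op 0.566 t 12.0
turn deg [ 0.11 -0.08  0.  ]
```

Emit:
apply_moves(moves=[[[0,-0.004,0.007,0,0,0,1],[0,-0.001,0,0,0,0,1],[0,0,0,0,0,0,1]]])

```text
time: 12.3
eef_pos: [0.5327, -0.1458, 0.1238]
tcp_rot: [0.995, 0.104, 0.0, 0.0]
contact_force: [0.5, -0.7, -1.4]
opening: 0.569
```

```bash
python3 - <<'E'
from h import *
import pickle
goto([.533,-.1465,.109]);level()
a,w=shot('wrist','w6.png');pickle.dump(w,open('w6.pkl','wb'))
b,t=shot('scene','s6.png')
p=np.round(proj(t,[.533,-.1465,.075])).astype(int);print(p)
i1=cv2.resize(b[p[1]-50:p[1]+50,p[0]-50:p[0]+50],(400,400),interpolation=cv2.INTER_CUBIC)
i2=cv2.resize(a[180:400,210:430],(400,400),interpolation=cv2.INTER_CUBIC)
cv2.imwrite('pics/c6.png',np.hstack([i1,i2])[:,:,::-1])
E
```

```text
tool shift [0.0002 0.0007 0.0148] yaw 11.96 tilt 0.05 pos [ 0.5327 -0.1458  0.1238] F [ 0.5 -0.7 -1.4] op 0.569 t 12.3
turn deg [ 0.04 -0.01  0.  ]
[330 216]
```

View pics/c6.png

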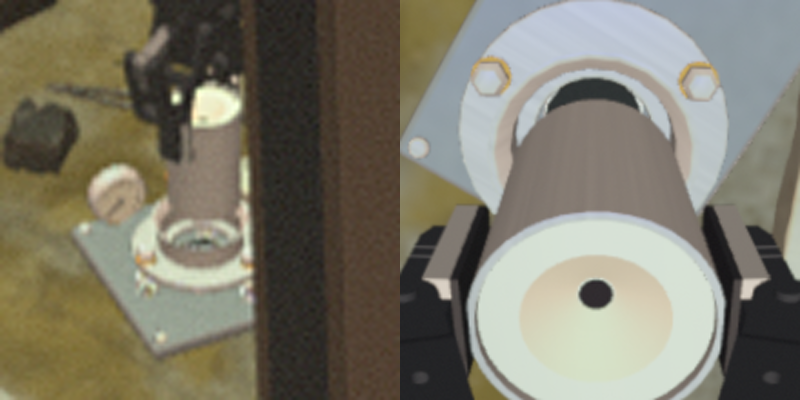

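Sideways, the flask, gasket and ring all line up near crop x 596. For fore and aft I compare the foot's far edge at crop (595,100) with the gasket's at (597,78).

```bash
python3 - <<'E'
from h import *
import pickle
w=pickle.load(open('w6.pkl','rb'))
f=lambda u,v,z:at(w,210+(u-400)*.55,180+v*.55,z,True)
h=np.array([np.cos(np.radians(12)),np.sin(np.radians(12)),0])
print('foot c',f(595,100,.0788)-.025*h,'gasket c',f(597,78,.03)-.0185*h,'flange c',f(594,0,.042)-.048*h,'collar in', f(595,68,.064)-.0315*h)
print('rim sides',(f(468,305,.1588)+f(724,305,.1588))/2,'rim top',f(596,211,.1588)-.025*h)
E
```

```text
foot c [ 0.5288621  -0.14716049  0.0788    ] gasket c [ 0.53095891 -0.14737915  0.03      ] flange c [ 0.53051822 -0.1464387   0.042     ] collar in [ 0.52862079 -0.14719688  0.064     ]
rim sides [ 0.53506151 -0.14612221  0.1588    ] rim top [ 0.52980452 -0.14724145  0.1588    ]
```

Emit:
apply_moves(moves=[[[0.0015,0.0005,0.01,0,0,0,1],[0.0,0,0.008,0,0,0,1],[0,0,0,0,0,0,1]]])

```text
time: 12.7
eef_pos: [0.5356, -0.1466, 0.1066]
tcp_rot: [0.995, 0.104, 0.002, 0.002]
contact_force: [0.6, -0.3, -2.2]
opening: 0.568
```

```bash
python3 - <<'E'
from h import *
goto([.534,-.1465,.09]);level()
E
```

```text
tool shift [-0.0016 -0.0005  0.0166] yaw 11.97 tilt 0.28 pos [ 0.5356 -0.1466  0.1066] F [ 0.6 -0.3 -2.2] op 0.568 t 12.7
turn deg [ 0.2  -0.21  0.  ]
```

Emit:
apply_moves(moves=[[[-0.001,0,0.006,0.2,-0.2,0,1],[0,0,0.006,0,0,0,1],[0,0,0,0,0,0,1]]])

```text
time: 13.0
eef_pos: [0.5347, -0.1466, 0.0936]
tcp_rot: [0.995, 0.104, -0.0, -0.001]
contact_force: [0.2, 0.2, -2.2]
opening: 0.573
```

```bash
python3 - <<'E'
from h import *
goto([.534,-.1465,.087]);level()
E
```

```text
tool shift [-0.0006 -0.0002  0.0066] yaw 11.95 tilt 0.06 pos [ 0.5347 -0.1466  0.0936] F [ 0.2  0.2 -2.2] op 0.573 t 13.0
turn deg [-0.06 -0.    0.  ]
```

Emit:
apply_moves(force=100, moves=[[[0,0,0.005,0,0,0,1],[0,0,0.003,0,0,0,1],[0,0,0,0,0,0,1]]])

```text
time: 13.3
eef_pos: [0.535, -0.1467, 0.0863]
tcp_rot: [0.995, 0.104, -0.0, -0.001]
contact_force: [-1.9, 1.8, 3.4]
opening: 0.564
```

Emit:
apply_moves(moves=[[[0,0,0.004,0,0,0,1],[0,0,0.004,0,0,0,1],[0,0,0,0,0,0,1]]])

```text
time: 13.6
eef_pos: [0.5353, -0.1468, 0.0814]
tcp_rot: [0.995, 0.104, -0.001, -0.001]
contact_force: [-3.7, 1.9, 6.7]
opening: 0.562
```

```bash
python3 - <<'E'
from h import *
goto([.534,-.1465,.073]);level()
E
```

```text
tool shift [-0.0012 -0.0006  0.0084] yaw 11.97 tilt 0.12 pos [ 0.5353 -0.1468  0.0814] F [-3.7  1.9  6.7] op 0.562 t 13.6
turn deg [-0.09  0.08  0.  ]
```

Emit:
apply_moves(moves=[[[-0.0015,-0.0007,0.003,0,0,0,1],[0,0,0.004,0,0,0,1],[0,0,0.003,0,0,0,1],[0,0,0.002,0,0,0,1]]])

```text
time: 14.0
eef_pos: [0.5354, -0.1468, 0.0764]
tcp_rot: [0.995, 0.104, -0.0, -0.001]
contact_force: [-5.2, 2.4, 10.0]
opening: 0.561
```

```bash
python3 - <<'E'
from h import *
goto([.534,-.1465,.073]);level()
E
```

```text
tool shift [-0.0013 -0.0006  0.0034] yaw 11.98 tilt 0.08 pos [ 0.5354 -0.1468  0.0764] F [-5.2  2.4 10. ] op 0.561 t 14.0
turn deg [-0.07  0.04  0.  ]
```

Emit:
apply_moves(moves=[[[-0.003,-0.0012,0.004,0,0,0,1],[-0.003,-0.0012,0.005,0,0,0,1],[-0.001,-0.0005,0.006,0,0,0,1]]])

```text
time: 14.3
eef_pos: [0.5353, -0.1467, 0.0724]
tcp_rot: [0.995, 0.104, 0.007, 0.001]
contact_force: [-11.1, 5.0, 25.3]
opening: 0.568
```

```bash
python3 - <<'E'
from h import *
goto([.534,-.1465,.073]);level()
E
```

```text
tool shift [-0.0012 -0.0005 -0.0006] yaw 11.94 tilt 0.78 pos [ 0.5353 -0.1467  0.0724] F [-11.1   5.   25.3] op 0.568 t 14.3
turn deg [ 0.24 -0.75  0.  ]
```

Emit:
apply_moves(moves=[[[0,0,0.004,0.2,-0.7,0,1],[0,0,0.004,0,0,0,1],[0,0,0.004,0,0,0,1]]])

```text
time: 14.6
eef_pos: [0.5359, -0.1469, 0.0728]
tcp_rot: [0.994, 0.105, -0.003, -0.001]
contact_force: [-10.0, 4.4, 19.7]
opening: 0.561
```

```bash
python3 - <<'E'
from h import *
import pickle
goto([.534,-.1465,.073]);level()
a,w=shot('wrist','w7.png');pickle.dump(w,open('w7.pkl','wb'))
for i in range(4): b,t=shot('scene','s7.png');goto([.534,-.1465,.073])
p=(330,216)
i1=cv2.resize(b[p[1]-50:p[1]+50,p[0]-50:p[0]+50],(400,400),interpolation=cv2.INTER_CUBIC)
i2=cv2.resize(a[180:400,210:430],(400,400),interpolation=cv2.INTER_CUBIC)
cv2.imwrite('pics/c7.png',np.hstack([i1,i2])[:,:,::-1])
E
```

```text
tool shift [-0.0018 -0.0008 -0.0001] yaw 12.03 tilt 0.4 pos [ 0.5359 -0.1469  0.0728] F [-10.    4.4  19.7] op 0.561 t 14.6
turn deg [-0.16  0.37  0.  ]
tool shift [-0.0018 -0.0008 -0.0001] yaw 12.02 tilt 0.4 pos [ 0.5359 -0.1469  0.0728] F [-9.9  4.6 21.2] op 0.558 t 14.7
tool shift [-0.0018 -0.0008 -0.0001] yaw 12.02 tilt 0.39 pos [ 0.5359 -0.1469  0.0729] F [-10.4   3.7  20.5] op 0.561 t 14.75
tool shift [-0.0018 -0.0008 -0.0001] yaw 12.02 tilt 0.39 pos [ 0.5359 -0.1469  0.0729] F [-10.5   3.6  20.4] op 0.561 t 14.8
tool shift [-0.0018 -0.0008 -0.0001] yaw 12.02 tilt 0.39 pos [ 0.5359 -0.1469  0.0728] F [-10.7   3.6  21.2] op 0.564 t 14.85
```

View pics/c7.png

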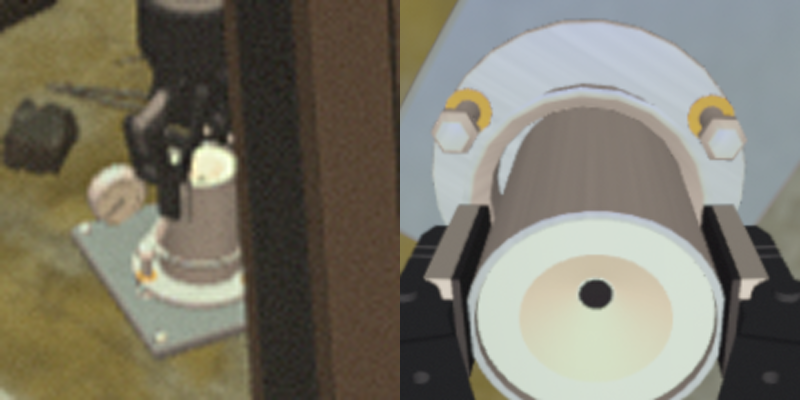

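The wrist crop shows the flask seated in the sunken ring, with the pillar bolt heads standing proud and no slip in the grip. The readings are steady, so I'm handing in.

```bash
python3 -c "
from h import *
ctrl.sign_off();goto([.534,-.1465,.073])"
```

```text
the job is handed in; nothing more can be done
the job is handed in; nothing more can be done
```

I handed the job in at about 15 s with the gripper still holding the narrow flask pressed down in the ring. The hand-in gives no verdict.

**Cap:** It lies knob-up in the middle of the dish. I last saw it there in the wrist picture just after letting go and did not look again.

**Flask:** I worked out these figures from the tool height and the force readings:

| Check | Last value | Limit |
|---|---|---|
| Ring pushed down | about 13.7 mm | 11.5 mm or more |
| Push on the flask | about 21 N, steady | none given |
| Gasket force | about 6 N | over 1.5 N |
| Tool tilt | 0.4° | 4.5° |

The tool stood still over the last readings, and the last picture showed no slip in the grip.

**What disagreed:** A sideways force of about 11 N stayed on the tool, most likely from the flask leaning on one side of the collar. My small sideways corrections did not remove it. That play is only about 2 mm, and the limit is 5 mm.

**Wide flask:** Neither the gripper nor the narrow flask came near the wide flask on the planned path.

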